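# Lever up the chest lid

## Robot

A 6-joint arm with a two-finger parallel gripper is mounted at the origin on the work surface. World frame = base frame: x ahead of the robot, y to its left, z up, the work surface at z = 0. Lengths are in mm, angles in degrees, forces in N, time in s.
With the tool pointing down it reaches from about 300 to 850 mm from the base axis. Payload 4.2 kg.
Tool frame: the origin (TCP) lies at the very end of the fingers, on their centre line; the grasp point (between the pads) lies env.pinch_z behind it (env.pinch_z is the distance from the TCP to the grasp point, in mm); z points along the fingers, y is the line along which they close (so a half turn about z gives the same grasp; the last joint's range is limited). The gripper opens to 91 mm and grips with 3 to 60 N. Pads are 32 mm wide; open, the fingers measure 118 mm over their backs; the gripper's body (76 mm by 178 mm) begins 60 mm behind the grasp point.
Start: joints at [-67.036, 18.312, 89.639, -0, 72.044, -1.146], TCP at [234.887, -524.854, 213.976] pointing down, gripper open.
Joint ranges: [-177.97, 177.97], [-48.28, 115.42], [12.27, 149.76], [-77.06, 257.06], [2.81, 150.46], [-146.56, 146.56]. Speed limits (degrees/s): [147.25, 147.25, 180, 180, 180, 180].

## Interface

Orientations are given as [roll, pitch, yaw] about the fixed x, y, z axes, in that order (R = Rz(yaw) Ry(pitch) Rx(roll)).
In Python, from workcell import state, vision, job_done, env gives the robot as it stands.
- The arm moves only by the tool servo_tool, never from a script. Its argument "rows" is a list of rows, each a list of 5 numbers: the shift along the tool's x, y, z scaled (see below), then the turn about the tool's z scaled (see below), then the opening, from 0 (shut) to 1 (fully open). A call has 1 to 20 rows; each row is the pose to reach, as a shift and turn from the pose commanded when the call began, along the tool's axes at that moment; what a row does not reach only later rows make up. The controller multiplies each number of a shift by 200 mm and each number of a turn by 90 degrees. A row lasts 1/12 s, in which the tool goes at most 41.7 mm and 7.16 degrees, less where a joint would pass 70% of its speed; a pose out of reach is approached as far as the arm can. A call with a number of a shift or a turn outside -1 to 1 is refused whole. A call with a gripper value outside its range is refused whole. The fingers move at their own pace and stop on an object; "force" is the grip in N (left out, the last holds). Time passes only in rows, so rows that repeat a pose let the fingers close. It gives the time, the measured TCP pose, the force, the opening and the grip force at its end, in the units of the state.
- state(): the state, without advancing time (a new reading comes with each control period).
- vision.grab_frame(name): name is "scene" or "side" or "wrist"; returns the picture (420x560x3 uint8, red, green, blue); there is no depth.
- vision.camera_info(name): a dict with "vertical_fov" (degrees; the focal length in pixels is half the picture's height over the tangent of half this angle, whatever the lens; pixels are square), "cx", "cy" (the principal point, pixels), "T" (4x4, takes a point from camera to world coordinates). Camera axes: x right, y up, looking along -z (the intrinsics and any distortion apply to the point x, -y, -z); pixel columns grow to the right and rows downward; lengths in mm; the calibration is good to about 2 mm. A picture is of the moment at which its call begins: read the wrist's pose just before it. camera_info takes no time and is no camera call; for the wrist camera it gives the pose at the moment of the call.
- job_done(): hands the job in; it is judged then, once.
The state is a dict: "time_s": time; "qpos": joint angles; "qvel": joint speeds; "effort": joint torques, N m; "ee_pos": TCP position; "ee_rot": TCP orientation; "force": force on the tool from outside, world axes, zero at the start; "torque": the same for the moment, N m; "gripper_width": finger opening in mm; "gripper_force": force on a finger pad.
Only numpy, scipy, OpenCV 4.12 (cv2) and the standard library are available. Lean on these libraries where they do the work, as an engineer would, in place of code of your own. Each camera call takes 0.05 s, during which the arm holds its last target. There are 200 camera calls.

## Task

Slide the loose timber block out from under the wooden lever, keeping it flat on the bench, then press the long end of the lever down with the fingertips until it meets the bench, so that its short end raises the chest's heavy steel lid, and finish while still holding it down there. Nothing is picked up: the lever stays in its bracket, the lid is touched only by the lever, and the mug, jar and wrench stay where they are.

Things in the scene. Friction and masses are not known exactly. Their poses are not given: they have to be found in the camera images.
- rig: Fixed grey steel chest (200 wide, 150 deep, 73 mm high) and fulcrum bracket. Origin on the bench about under the tip of the lever's long end. y runs along the lever from long end to chest, x across it (at yaw 0 away from the robot), z up. Bracket at y = 250 mm: two slotted cheeks, 86 mm high, within 57 mm of the lever's middle line. Chest from y = 375 to 525 mm.
- lever: Loose wooden bar, 360 x 28 x 18 mm, 0.3 kg; its steel cross pin lies in the bracket's open slots. Origin on the pin's axis, 250 mm from the long end. Axes as the rig's at rest, when the bar slopes up 0.1 rad from pin to long end (-y) and the nose on its short end bears up against the lid's lip. Turns about 0.34 rad until the long end meets the bench; 4 to 8 N near the end; let go, the lid pushes it back.
- lever_end (a point): Middle of the top edge at the tip of the lever's long end: about 104 mm above the bench at rest, about 18 mm when the lever is fully down.
- fulcrum (a point): Point on the bracket, on the axis of the seated lever pin, 70 mm above the bench.
- chock: Loose pale timber block, 200 (x) by 60 (y) by 60 mm high, about 0.36 kg, on the bench across and under the lever near its long end, blocking its travel. Origin at the centre of its underside; axes roughly as the rig's. One end is under the bar, about 150 mm sticks out towards the robot. Slides out past the long end if pushed on its bracket-side face.
- lid (a joint): Angle of the heavy steel lid (200 by 180 by 9 mm, about 2.6 kg, its top 84 mm above the bench) about its hinge at the far end of the chest, rad: 0 shut, grows as its lip, which overhangs the chest by 40 mm towards the lever, rises; about 0.20 with the lever fully down. It falls shut by its weight.
- mug: Bystander: stoneware mug, 80 mm across, 90 mm high. Origin at the centre of its underside.
- jar: Bystander: glass jar with a steel cap, 64 mm across, 85 mm high. Origin at the centre of its underside.
- wrench: Bystander: steel wrench, 150 mm long, lying on the bench. Origin at its underside.
Not all that is in view belongs to the job. Of the things that look like the chock, take the one that is nearest to the robot's base at the start.

How it is judged:
By the outcome, as a careful person would: the job done as asked, in the order asked, and still so for the second after the job is handed in, while the arm keeps its last pose, push and grip.
It also fails if it takes over 42 s, if anything falls off the work surface, if the arm or the gripper's body presses on something with over 40 N, if the wrist force passes 120 N, or if a joint passes its speed limit or range.

## Working session

There is one attempt and no reset: what is moved stays moved. The work goes in short steps, Python scripts to look and compute and a tool call to move; the robot and the scene stay as the last step left them, time stands still between calls to the robot, and variables do not carry over. Pictures are saved under pics/ and viewed, at most 10 in all, crops included, and the job is handed in when it is done.

Besides the shell and the picture viewer there is one more tool, called after "Request:" by a JSON object that holds its "fn" and its "kwargs", one argument or row to a line. servo_tool: Moves the arm, as the interface text tells. Its arguments: {"type":"object","properties":{"rows":{"type":"array"},"force":{"type":"number"}},"required":["rows"]}

```bash
mkdir -p pics; cat > h.py <<'E'
import numpy as np, cv2
from workcell import state, vision, job_done, env
def snap(n,f):
    im=vision.grab_frame(n); cv2.imwrite('pics/'+f,cv2.cvtColor(im,cv2.COLOR_RGB2BGR)); return im
def ray(n,u,v,ci=None):
    ci=ci or vision.camera_info(n); f=210/np.tan(np.radians(ci['vertical_fov'])/2)
    T=np.array(ci['T']); d=T[:3,:3]@np.array([(u-ci['cx'])/f,-(v-ci['cy'])/f,-1]); return T[:3,3],d
def atz(n,u,v,z,ci=None):
    o,d=ray(n,u,v,ci); return (o+d*(z-o[2])/d[2]).round(1)
def proj(n,P,ci=None):
    ci=ci or vision.camera_info(n); f=210/np.tan(np.radians(ci['vertical_fov'])/2)
    T=np.array(ci['T']); p=T[:3,:3].T@(np.asarray(P,float)-T[:3,3]); return (ci['cx']-f*p[0]/p[2],ci['cy']+f*p[1]/p[2])
E
python3 - <<'E'
from h import *
s=state();print(s)
a=snap('scene','a.png');b=snap('side','b.png')
for n in('scene','side'):print({k:(np.round(v,2).tolist() if k=='T' else v) for k,v in vision.camera_info(n).items()})
E
```

```text
{'time_s': 0.0, 'qpos': array([-6.70351592e+01,  1.83505531e+01,  8.97072666e+01,  7.79573635e-04,
        7.20435501e+01, -1.14591637e+00]), 'qvel': array([-0.02792895,  0.09894772,  0.09070009, -0.0289981 ,  0.02146835,
        0.04672964]), 'effort': array([-7.34057394e-04, -4.12467849e+01, -2.31972921e+01,  7.27183535e-02,
        4.57396545e-02, -1.42451440e-04]), 'ee_pos': array([ 234.69288866, -524.36073029,  213.12535984]), 'ee_rot': array([-1.79898665e+02, -2.76828803e-03,  2.41105138e+01]), 'force': array([-0.1765459 ,  0.66232611,  1.20239073]), 'torque': array([-0.05181263, -0.03735153,  0.04178083]), 'gripper_force': 0.0, 'gripper_width': 91.24635178773886}
{'vertical_fov': 52.21240245211612, 'cx': 280.24255888437386, 'cy': 215.94910950271225, 'T': [[0.4, -0.78, 0.48, 1230.6], [0.92, 0.34, -0.21, -375.24], [0.01, 0.52, 0.85, 1207.14], [0.0, 0.0, 0.0, 1.0]]}
{'vertical_fov': 45.330375458001235, 'cx': 283.9549705741856, 'cy': 208.57200667760213, 'T': [[-0.98, 0.09, -0.18, 356.12], [-0.2, -0.51, 0.84, 1003.07], [-0.02, 0.86, 0.52, 757.93], [0.0, 0.0, 0.0, 1.0]]}
```

View pics/a.png

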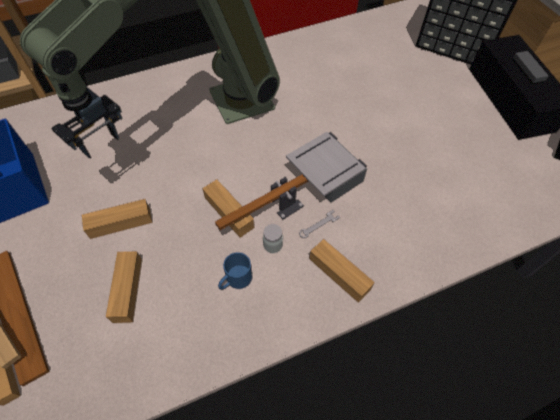

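View pics/b.png

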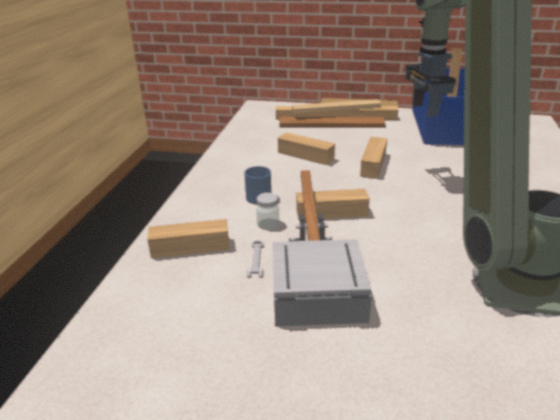

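The scene view shows the lever from its long end at (221,224) to its nose at (306,180). The chock runs from (210,185) to (245,230) beneath it. The jar is at (273,237), the mug at (237,268), and the other blocks are farther away. I'll enlarge both crops to measure.

```bash
python3 - <<'E'
from h import *
a=cv2.imread('pics/a.png')[130:290,180:380];b=cv2.imread('pics/b.png')[150:330,220:400]
o=np.zeros((600,800,3),np.uint8)
cv2.imwrite('pics/c.png',cv2.resize(a,None,fx=3.75,fy=3.75,interpolation=cv2.INTER_CUBIC))
cv2.imwrite('pics/d.png',cv2.resize(b,None,fx=3.3333,fy=3.3333,interpolation=cv2.INTER_CUBIC))
E
```

```text
(no output)
```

View pics/c.png

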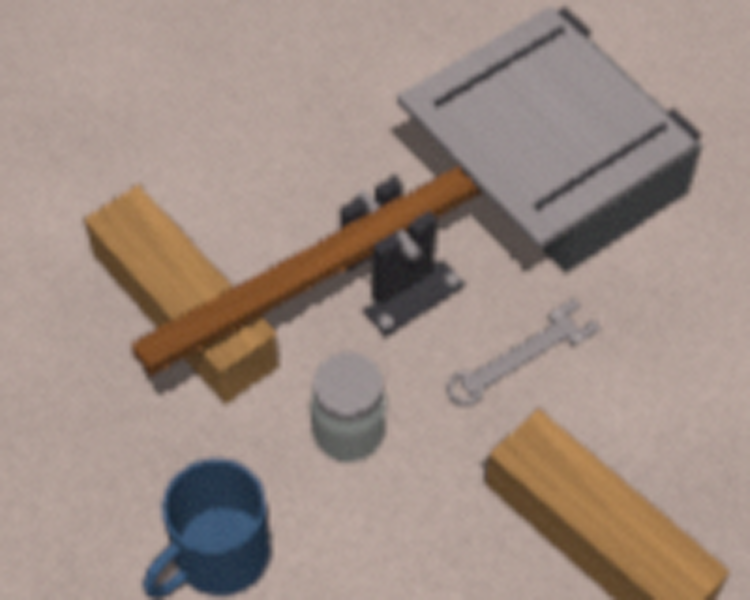

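View pics/d.png

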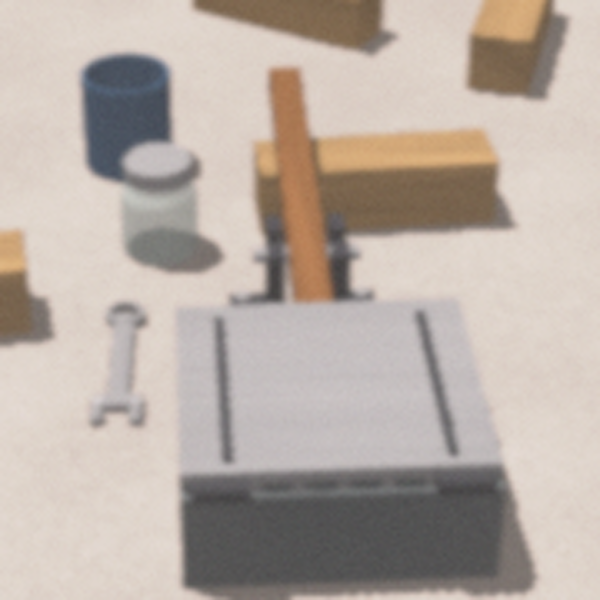

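```bash
cat >> h.py <<'E'
def C(u,v): return u/3.75+180,v/3.75+130
def D(u,v): return u/3.3333+220,v/3.3333+150
def tri(p,q,n1='scene',n2='side'):
    A=[];B=[]
    for o,d in (ray(n1,*p),ray(n2,*q)):
        d=d/np.linalg.norm(d);M=np.eye(3)-np.outer(d,d);A.append(M);B.append(M@o)
    x=np.linalg.lstsq(np.vstack(A),np.hstack(B),rcond=None)[0]
    return x.round(1),[round(float(np.linalg.norm(M@x-b)),1) for M,b in zip(A,B)]
E
python3 - <<'E'
from h import *
print('tip',tri(C(143,354),D(285,69)))
print('mid tip z104',atz('scene',*C(143,354),104),atz('side',*D(285,69),104))
for p in [(84,218),(141,187),(276,337),(217,365)]:print('ck',atz('scene',*C(*p),60))
for p in [(255,142),(490,131),(497,163),(258,177)]:print('ckside',atz('side',*D(*p),60))
for p in [(398,100),(543,243)]:print('lip',atz('scene',*C(*p),84))
for p in [(178,308),(460,302)]:print('lip',atz('side',*D(*p),84))
for p in [(180,468),(500,464)]:print('hinge',atz('side',*D(*p),84))
print('jar cap',atz('scene',*C(348,383),85),atz('side',*D(161,161),85))
print('mug top',atz('scene',*C(216,500),90),atz('side',*D(127,77),90))
E
```

```text
tip (array([ 565.1, -282.4,   98.8]), [1.8, 1.8])
mid tip z104 [ 570.2 -282.3  104. ] [ 562.3 -274.4  104. ]
ck [ 394.  -280.6   60. ]
ck [ 382.  -224.1   60. ]
ck [ 572.  -171.8   60. ]
ck [ 577.8 -226.2   60. ]
ckside [ 579.  -220.7   60. ]
ckside [ 384.2 -274.1   60. ]
ckside [ 375.3 -220.1   60. ]
ckside [ 566.1 -163.4   60. ]
lip [399.3  15.2  84. ]
lip [588.9  65.2  84. ]
lip [582.2  64.4  84. ]
lip [389.   22.3  84. ]
hinge [544.  231.2  84. ]
hinge [351.9 192.1  84. ]
jar cap [ 648.9 -139.1   85. ] [ 640.  -133.1   85. ]
mug top [ 705.8 -272.5   90. ] [ 700.4 -263.2   90. ]
```

```bash
cat >> h.py <<'E'
yaw=np.radians(13.3);O=np.array([565,-280.])
def rig(x,y): return O+x*np.array([np.cos(yaw),np.sin(yaw)])+y*np.array([-np.sin(yaw),np.cos(yaw)])
def torig(p):
    d=np.asarray(p[:2])-O; return np.round([d@[np.cos(yaw),np.sin(yaw)],d@[-np.sin(yaw),np.cos(yaw)]],1)
def shift(t):
    s=state();a=np.radians(s['ee_rot'][2]);d=np.asarray(t)-s['ee_pos'];print('now',s['ee_pos'].round(1),s['ee_rot'].round(1),'t',round(s['time_s'],2),'F',s['force'].round(1))
    return (np.array([d[0]*np.cos(a)+d[1]*np.sin(a),d[0]*np.sin(a)-d[1]*np.cos(a),-d[2]])/200).round(3)
E
python3 - <<'E'
from h import *
print(env.pinch_z)
for p in [(82,212),(147,201),(151,214)]:
  q=atz('scene',*p,60);print('nbr',q,torig(q))
p=rig(-70,138);print(p,shift([*p,214]))
E
```

```text
18.8
nbr [ 332.2 -656.3   60. ] [-313.1 -312.7]
nbr [ 372.1 -458.7   60. ] [-228.8 -129.5]
nbr [ 424.9 -459.4   60. ] [-177.6 -142.4]
now [ 234.7 -524.4  213.2] [-179.9   -0.    24.1] t 0.1 F [ 0.8 -0.3  0. ]
[ 465.13061517 -161.80479716] [ 1.792 -1.184 -0.004]
```

Request:
{"fn": "servo_tool", "kwargs": {
  "rows": [
    [0.05,-0.03,0,0.01,0],
    [0.15,-0.1,0,0.03,0],
    [0.25,-0.16,0,0.05,0],
    [0.35,-0.23,0,0.07,0],
    [0.45,-0.3,0,0.1,0],
    [0.55,-0.36,0,0.1,0],
    [0.65,-0.43,0,0.1,0],
    [0.75,-0.49,0,0.1,0],
    [0.85,-0.56,0,0.1,0],
    [0.9,-0.59,0,0.1,0],
    [0.9,-0.59,0,0.1,0]
  ],
  "force": 20
}}

```text
time_s: 1.02
ee_pos: [351.7, -342.0, 213.8]
ee_rot: [-180.0, -0.0, 15.3]
force: [0.2, 0.4, 0.4]
gripper_width: 20.6
gripper_force: 0.0
```

```bash
python3 - <<'E'
from h import *
p=rig(-70,138);print(p,shift([*p,214]))
E
```

```text
now [ 351.7 -342.   213.8] [-180.    -0.    15.3] t 1.02 F [0.2 0.4 0.4]
[ 465.13061517 -161.80479716] [ 0.784 -0.72  -0.001]
```

Request:
{"fn": "servo_tool", "kwargs": {
  "rows": [
    [0.05,-0.05,0,0,0],
    [0.15,-0.14,0,0,0],
    [0.25,-0.23,0,0,0],
    [0.35,-0.32,0,0,0],
    [0.45,-0.41,0,0,0],
    [0.55,-0.51,0,0,0],
    [0.65,-0.6,0,0,0],
    [0.74,-0.68,0,0,0],
    [0.785,-0.72,0,0,0],
    [0.785,-0.72,0,0,0],
    [0.785,-0.72,0,0,0]
  ]
}}

```text
time_s: 1.93
ee_pos: [464.8, -164.5, 213.7]
ee_rot: [180.0, 0.1, 15.1]
force: [0.2, -0.3, -0.5]
gripper_width: 0.6
gripper_force: 0.0
```

```bash
python3 - <<'E'
from h import *
s=state();print(s['ee_pos'].round(1),s['ee_rot'].round(1),s['gripper_width'])
ci=vision.camera_info('wrist');im=snap('wrist','e.png')
import pickle;pickle.dump(ci,open('ci.pkl','wb'))
print(ci)
E
```

```text
[ 464.8 -164.5  213.7] [1.80e+02 1.00e-01 1.51e+01] 0.6086487046309912
{'vertical_fov': 71.76904180870035, 'cx': 287.1120749906848, 'cy': 207.22016079785644, 'T': array([[ 2.60928108e-01,  9.33862509e-01,  2.44575832e-01,
         5.32556520e+02],
       [-9.65357996e-01,  2.52236723e-01,  6.67875301e-02,
        -1.44285615e+02],
       [ 6.79363984e-04, -2.53529979e-01,  9.67327291e-01,
         3.85527233e+02],
       [ 0.00000000e+00,  0.00000000e+00,  0.00000000e+00,
         1.00000000e+00]])}
```

View pics/e.png

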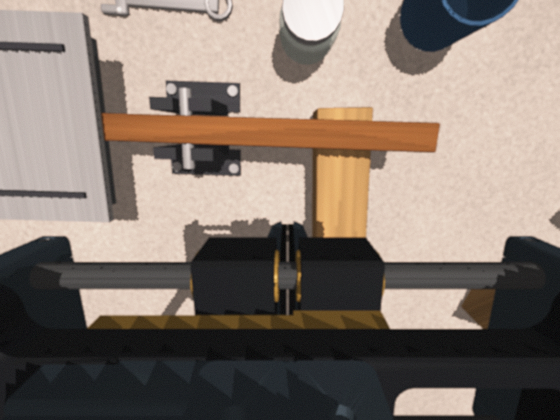

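The wrist view shows the lever tip at (438,138), the pin near (186,128), and the chock's top face between columns 318 and 370. Its end is at row 108. The fingers are clear on the bracket side.

```bash
python3 - <<'E'
from h import *
import pickle;ci=pickle.load(open('ci.pkl','rb'))
w=lambda u,v,z:(lambda q:print((u,v),q,torig(q)))(atz('wrist',u,v,z,ci))
w(438,138,103);w(439,124,104);w(437,152,104)
w(104,126,60);w(186,128,70)
print('chock');w(319,108,60);w(372,108,60);w(317,238,60);w(367,238,60)
w(312,238,0)
print('jar');w(312,12,85)
E
```

```text
(438, 138) [ 563.8 -284.1  103. ] [-2.1 -3.7]
(439, 124) [ 575.8 -279.6  104. ] [10.6 -2.1]
(437, 152) [ 551.4 -287.7  104. ] [-15.   -4.4]
(104, 126) [486.2  47.8  60. ] [ -1.3 337.1]
(186, 128) [508.  -41.3  70. ] [ -0.6 245.4]
chock
(319, 108) [ 564.5 -171.    60. ] [ 24.6 106.2]
(372, 108) [ 579.2 -225.5   60. ] [26.4 49.8]
(317, 238) [ 422.9 -211.1   60. ] [-122.4   99.7]
(367, 238) [ 438.5 -268.7   60. ] [-120.5   40.1]
(312, 238) [ 400.9 -216.6    0. ] [-145.1   99.5]
jar
(312, 12) [ 639.8 -139.    85. ] [105.2 120. ]
```

Request:
{"fn": "servo_tool", "kwargs": {
  "rows": [
    [-0.02,0,0.05,0,0],
    [-0.02,0,0.2,0,0],
    [-0.02,0,0.35,0,0],
    [-0.02,0,0.5,0,0],
    [-0.02,0,0.65,0,0],
    [-0.02,0,0.78,0,0],
    [-0.02,0,0.88,0,0],
    [-0.02,0,0.94,0,0],
    [-0.02,0,0.97,0,0],
    [-0.02,0,0.97,0,0],
    [-0.02,0,0.97,0,0],
    [-0.02,0.03,0.97,0,0],
    [-0.02,0.06,0.97,0,0],
    [-0.02,0.09,0.97,0,0],
    [-0.02,0.11,0.97,0,0],
    [-0.02,0.13,0.97,0,0],
    [-0.02,0.15,0.97,0,0],
    [-0.02,0.18,0.97,0,0],
    [-0.02,0.2,0.97,0,0],
    [-0.02,0.2,0.97,0,0]
  ]
}}

```text
time_s: 3.65
ee_pos: [472.0, -204.3, 20.0]
ee_rot: [179.9, -0.0, 15.1]
force: [0.2, -0.4, -0.9]
gripper_width: 0.6
gripper_force: 0.0
```

```bash
python3 - <<'E'
from h import *
s=state();print(s['ee_pos'].round(1),torig(s['ee_pos']),s['force'].round(1))
E
```

```text
[ 472.  -204.3   20. ] [-73.1  95. ] [ 0.2 -0.4 -0.9]
```

Request:
{"fn": "servo_tool", "kwargs": {
  "rows": [
    [0,0.03,0,0,0],
    [0,0.06,0,0,0],
    [0,0.1,0,0,0],
    [0,0.14,0,0,0],
    [0,0.18,0,0,0],
    [0,0.22,0,0,0],
    [0,0.26,0,0,0],
    [0,0.3,0,0,0]
  ]
}}

```text
time_s: 4.32
ee_pos: [487.4, -262.2, 19.9]
ee_rot: [180.0, 0.0, 15.1]
force: [-0.9, 1.9, 0.8]
gripper_width: 0.6
gripper_force: 1.1
```

```bash
python3 - <<'E'
from h import *
s=state();print(s['ee_pos'].round(1),torig(s['ee_pos']),s['force'].round(1))
im=snap('scene','f.png');cv2.imwrite('pics/g.png',cv2.resize(cv2.imread('pics/f.png')[100:290,130:380],None,fx=3,fy=3,interpolation=cv2.INTER_CUBIC))
E
```

```text
[ 487.4 -262.2   19.9] [-71.4  35.2] [-0.9  1.9  0.8]
```

View pics/g.png

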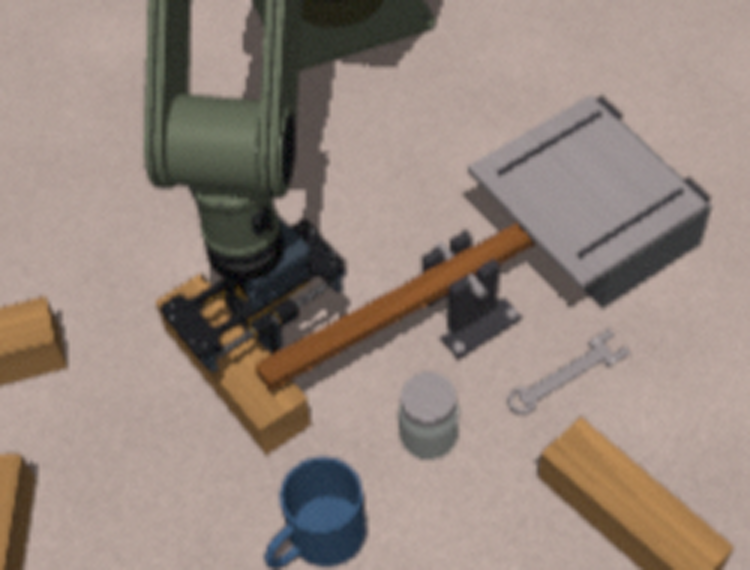

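The chock is sliding square, with its end at (290,425) clear of the mug. I'll keep pushing.

Request:
{"fn": "servo_tool", "kwargs": {
  "rows": [
    [0,0.04,0,0,0],
    [0,0.08,0,0,0],
    [0,0.12,0,0,0],
    [0,0.16,0,0,0],
    [0,0.2,0,0,0],
    [0,0.24,0,0,0],
    [0,0.28,0,0,0],
    [0,0.31,0,0,0],
    [0,0.33,0,0,0],
    [0,0.34,0,0,0],
    [0,0.34,0,0,0],
    [0,0.34,0,0,0]
  ]
}}

```text
time_s: 5.37
ee_pos: [505.1, -327.4, 20.0]
ee_rot: [179.9, -0.0, 15.1]
force: [-0.2, 0.1, 0.5]
gripper_width: 0.5
gripper_force: 0.0
```

```bash
python3 - <<'E'
from h import *
s=state();print(s['ee_pos'].round(1),torig(s['ee_pos']),s['force'].round(1))
p=rig(-1,12);print(p,shift([*p,150]))
E
```

```text
[ 505.1 -327.4   20. ] [-69.1 -32.3] [-0.2  0.1  0.5]
now [ 505.1 -327.4   20. ] [179.9  -0.   15.1] t 5.37 F [-0.2  0.1  0.5]
[ 561.26622428 -268.55190326] [ 0.348 -0.211 -0.65 ]
```

Request:
{"fn": "servo_tool", "kwargs": {
  "rows": [
    [0,-0.03,0,0,0],
    [0,-0.06,0,0,0],
    [0,-0.06,-0.1,0,0],
    [0,-0.06,-0.25,0,0],
    [0,-0.06,-0.4,0,0],
    [0,-0.06,-0.55,0,0],
    [0,-0.06,-0.65,0,0],
    [0.03,-0.08,-0.65,0.01,0],
    [0.13,-0.12,-0.65,0.02,0],
    [0.23,-0.16,-0.65,0.02,0],
    [0.31,-0.2,-0.65,0.02,0],
    [0.35,-0.21,-0.65,0.02,0],
    [0.35,-0.21,-0.65,0.02,0],
    [0.35,-0.21,-0.65,0.02,0]
  ]
}}

```text
time_s: 6.53
ee_pos: [561.2, -267.8, 149.7]
ee_rot: [180.0, 0.1, 13.4]
force: [-0.4, -0.9, 1.1]
gripper_width: 0.6
gripper_force: 0.0
```

```bash
python3 - <<'E'
from h import *
s=state();print(s['ee_pos'].round(1),torig(s['ee_pos']),s['force'].round(1))
ci=vision.camera_info('wrist');snap('wrist','i.png')
import pickle;pickle.dump(ci,open('ci.pkl','wb'))
E
```

```text
[ 561.2 -267.8  149.7] [-0.9 12.7] [-0.4 -0.9  1.1]
```

View pics/i.png

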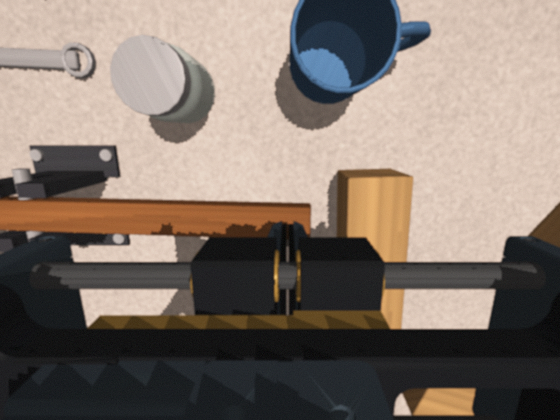

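The chock's bracket-side edge at (338,175) is past the lever tip at (311,205), and the fingertips are over the lever's end. Next I press down.

Request:
{"fn": "servo_tool", "kwargs": {
  "rows": [
    [0,0,0.04,0,0],
    [0,0,0.1,0,0],
    [0,0,0.16,0,0],
    [0,0,0.2,0,0],
    [0,0,0.22,0,0],
    [0,0,0.24,0,0],
    [0,0,0.26,0,0],
    [0,0,0.28,0,0],
    [0,0,0.3,0,0],
    [0,0,0.33,0,0],
    [0,0,0.36,0,0],
    [0,0,0.39,0,0],
    [0,0,0.42,0,0],
    [0,0,0.45,0,0],
    [0,0,0.48,0,0],
    [0,0,0.51,0,0],
    [0,0,0.53,0,0],
    [0,0,0.55,0,0],
    [0,0,0.56,0,0],
    [0,0,0.56,0,0]
  ]
}}

```text
time_s: 8.25
ee_pos: [562.9, -269.2, 38.8]
ee_rot: [179.8, -0.2, 13.3]
force: [0.9, -1.6, 4.6]
gripper_width: 0.8
gripper_force: 2.3
```

Request:
{"fn": "servo_tool", "kwargs": {
  "rows": [
    [0,0,0.02,0,0],
    [0,0,0.04,0,0],
    [0,0,0.06,0,0],
    [0,0,0.07,0,0],
    [0,0,0.08,0,0],
    [0,0,0.085,0,0],
    [0,0,0.085,0,0],
    [0,0,0.085,0,0]
  ]
}}

```text
time_s: 8.92
ee_pos: [561.5, -267.2, 22.9]
ee_rot: [-179.9, -0.0, 13.3]
force: [-2.5, 3.0, 13.4]
gripper_width: 0.4
gripper_force: 6.0
```

Request:
{"fn": "servo_tool", "kwargs": {
  "rows": [
    [0,0,0.01,0,0],
    [0,0,0.015,0,0],
    [0,0,0.015,0,0],
    [0,0,0.015,0,0],
    [0,0,0.015,0,0]
  ]
}}

```text
time_s: 9.33
ee_pos: [561.6, -267.2, 22.5]
ee_rot: [-180.0, -0.1, 13.3]
force: [-6.9, 4.6, 27.0]
gripper_width: 0.3
gripper_force: 12.6
```

```bash
python3 - <<'E'
from h import *
s=state();print(s['ee_pos'].round(1),torig(s['ee_pos']),s['force'].round(1))
snap('side','j.png');snap('scene','k.png')
a=cv2.imread('pics/j.png')[150:330,200:420];b=cv2.imread('pics/k.png')[130:290,180:380]
r=lambda i:cv2.resize(i,(400,int(400*i.shape[0]/i.shape[1])),interpolation=cv2.INTER_CUBIC)
a,b=r(a),r(b);h=min(len(a),len(b));cv2.imwrite('pics/l.png',np.hstack([a[:h],b[:h]]))
E
```

```text
[ 561.6 -267.2   22.5] [-0.4 13.3] [-6.9  4.6 27. ]
```

View pics/l.png

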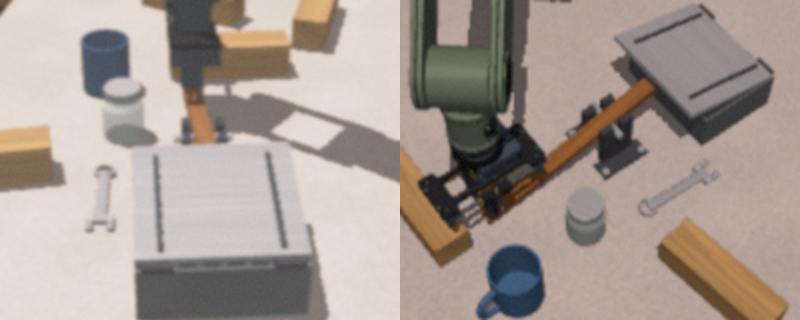

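The side and scene pictures show the lid raised and the lever down. The chock is clear of it, and the mug, jar and wrench are where they were. I'll settle briefly to check that the hold is steady.

Request:
{"fn": "servo_tool", "kwargs": {
  "rows": [
    [0,0,-0.002,0,0],
    [0,0,-0.002,0,0],
    [0,0,-0.002,0,0],
    [0,0,-0.002,0,0],
    [0,0,-0.002,0,0],
    [0,0,-0.002,0,0],
    [0,0,-0.002,0,0],
    [0,0,-0.002,0,0]
  ]
}}

```text
time_s: 10.1
ee_pos: [561.6, -267.2, 22.6]
ee_rot: [-180.0, -0.1, 13.3]
force: [-6.2, 5.0, 25.2]
gripper_width: 0.3
gripper_force: 11.7
```

```bash
python3 - <<'E'
from h import *
s=state();print(s['ee_pos'].round(1),s['force'].round(1))
if s['ee_pos'][2]<23.5 and s['force'][2]>12: print(job_done())
E
```

```text
[ 561.6 -267.2   22.6] [-6.2  5.  25.2]
the job is handed in; nothing more can be done
None
```

I slid the chock out flat from under the lever and pressed the long end down until it stopped on the bench with the lid raised; I handed in at about 10 s, still holding it there with about 25 N.

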